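Straw into a lidded tumbler

TASK

Slide the shutter on the tumbler's lid fully open, then take the steel straw with the green tip out of the straw stand and put it through the hole in the lid until it stands on the bottom of the tumbler. Leave the shutter fully open and the other straws, the milk pitcher and the tamper where they are.

Things in the scene. Friction and masses are not known exactly. Their poses are not given: they have to be found in the camera images.
- tumbler: Blue tumbler held fast in a black holder (110 mm across, 22 mm high); neither can move. White lid, 92 mm across, 12 mm thick, flat top 118 mm above the counter, whose only opening is a round straw hole 13 mm wide in its middle. Hollow inside: floor 11 mm above the counter, radius 31 mm there. Origin: on the counter under its middle; z up; the shutter opens towards its +y.
- lid_hole (a point): Centre of the straw hole at the level of the lid's top, 118 mm above the counter; axes as the tumbler's.
- tumbler_in (a point): Centre of the tumbler's inner floor, straight under the hole, 11 mm above the counter.
- shutter (a joint): How far the lid's shutter is open, in m: 0 = shut, 0.024 = fully open (end stop). The shutter is a black plate 30 mm (tumbler x) by 26 mm (y), its top 3.5 mm above the lid, between two low rails (4 mm high, 38 mm over their outsides). Near shut it blocks the straw hole. It is stiff (about 1.5 N) and stays where it is left.
- shutter_tab (a point): Centre of the top of the shutter's orange grip tab, an upright bar 24 mm wide (tumbler x), 10 mm thick (tumbler y, the sliding direction), standing 17 mm above the black plate; its top is 20.5 mm above the lid. It lies 6 mm beyond the hole's centre when shut, 30 mm when fully open; axes as the tumbler's.
- straw_green: Straight steel straw, 190 mm long, 8 mm thick, 25 g, its top 45 mm clad in a green tip 11 mm thick. Origin: centre of its foot (the lower, bare end, slightly chamfered); z runs along the straw to the green end. It starts upright in one of the stand's holes, foot 10 mm above the counter.
- straw_white: Same straw with a white tip, in another hole of the stand; to be left alone.
- straw_black: Same straw with a black tip, in another hole of the stand; to be left alone.
- stand: Fixed wooden block 60 mm (x) by 170 mm (y) by 80 mm high with three blind holes 9.8 mm wide and 70 mm deep in a row along its y, 55 mm apart, the middle one at its centre; a straw stands upright in each, in any order. Origin: centre of its underside.
- pitcher: Steel milk pitcher, 80 mm across, 95 mm high, with a handle; loose, to be left alone. Origin: centre of its underside.
- tamper: Dark steel coffee tamper, 58 mm across, 83 mm high, standing on its flat base; loose, to be left alone. Origin: centre of its underside.

How it is judged:
By the outcome, as a careful person would: the job done as asked, in the order asked, and still so for the second after the job is handed in, with the robot touching nothing.
It also fails if it takes over 64 s, if anything falls off the work surface, if the arm or the gripper's body presses on something with over 40 N, if the wrist force passes 120 N, or if a joint passes its speed limit or range.

ROBOT

A 6-joint arm with a two-finger parallel gripper is mounted at the origin on the work surface. World frame = base frame: x ahead of the robot, y to its left, z up, the work surface at z = 0. Lengths are in m, angles in rad, forces in N, time in s.
With the tool pointing down it reaches from about 0.35 to 0.775 m from the base axis. Payload 7.3 kg.
Tool frame: the origin (TCP) lies between the finger pads; the fingertips stand 14 mm ahead of it and the grasp point (between the pads) lies 5 mm behind it; z points along the fingers, y is the line along which they close (so a half turn about z gives the same grasp; the last joint's range is limited). The gripper opens to 92 mm and grips with 3 to 60 N. Pads are 19 mm wide; open, the fingers measure 130 mm over their backs; the gripper's body (75 mm by 190 mm) begins 47 mm behind the grasp point.
Start: joints at [-1.363, 0.342, 1.524, -0, 1.275, -0.146], TCP at [0.182, -0.492, 0.241] pointing down, gripper open.
Joint ranges: [-2.53, 2.53], [-0.77, 2.02], [0.04, 2.7], [-1, 4.14], [0.28, 2.66], [-3.11, 3.11]. Speed limits (rad/s): [2.57, 2.57, 3.14, 3.14, 3.14, 3.14].

INTERFACE

Orientations are given as [roll, pitch, yaw] about the fixed x, y, z axes, in that order (R = Rz(yaw) Ry(pitch) Rx(roll)).
In Python, from cell import robot, eyes gives the robot as it stands. The module is installed in compiled form; this text tells all that it offers.
- The arm moves only by the shell command python3 -m handwheel 'ROWS' [FORCE]. ROWS is JSON, one flat list of numbers, 5 for each row, row after row: the shift along the world's x, y, z in mm, then the turn about the world's z in rad, then the opening, from 0 (shut) to 1 (fully open). In form: [x, y, z, spin, jaw, x, y, z, spin, jaw, ...]. A call has 1 to 8 rows; each row shifts and turns the commanded pose from where the row before left it; what a row does not reach is not made up. A row lasts 1/10 s, in which the tool goes at most 50 mm and 8.59 degrees, less where a joint would pass 70% of its speed; a pose out of reach is approached as far as the arm can. A call with a gripper value outside its range is refused whole. The fingers move at their own pace and stop on an object; FORCE is the grip in N (left out, the last holds). Time passes only in rows, so rows that do not move let the fingers close. It gives the time, the measured TCP pose, the force, the opening and the grip force at its end, in the units of the state.
- robot.observe(): the state, without advancing time (a new reading comes with each control period).
- eyes.read_camera(name): name is "scene" or "side" or "wrist"; returns (picture, depth): 420x560x3 uint8, blue, green, red; 420x560 float32, m along the optical axis (not along the pixel's ray), 0 where there is no reading.
- eyes.calibration(name): a dict with "fx", "fy", "cx", "cy" (pixels), "world_to_cam" (4x4, takes a point from world to camera coordinates). Camera axes: x right, y down, z forward; pixel columns grow to the right and rows downward; lengths in m; the calibration is good to about 2 mm. A picture is of the moment at which its call begins: read the wrist's pose just before it. calibration takes no time and is no camera call; for the wrist camera it gives the pose at the moment of the call.
- robot.hand_in(): hands the job in; it is judged then, once.
The state is a dict: "time": time; "qpos": joint angles; "qvel": joint speeds; "joint_efforts": joint torques, N m; "tool_pos": TCP position; "tool_rot": TCP orientation; "contact_force": force on the tool from outside, world axes, zero at the start; "torque": the same for the moment, N m; "opening": finger opening in m; "grip_force": force on a finger pad.
Only numpy, scipy, OpenCV 4.12 (cv2) and the standard library are available. Lean on these libraries where they do the work, as an engineer would, in place of code of your own. Each camera call takes 0.05 s, during which the arm holds its last target. There are 200 camera calls.

## Working session

There is one attempt and no reset: what is moved stays moved. The work goes in short steps, Python scripts to look and compute and a shell command to move; the robot and the scene stay as the last step left them, time stands still between calls to the robot, and variables do not carry over. Pictures are saved under pics/ and viewed, at most 10 in all, crops included, and the job is handed in when it is done.

```bash
mkdir -p pics; cat > h.py <<'E'
import numpy as np, cv2
from cell import robot, eyes
def snap(n):
    c=eyes.calibration(n); im,d=eyes.read_camera(n); return im,d,c
def cloud(d,c):
    v,u=np.mgrid[:d.shape[0],:d.shape[1]]
    P=np.stack([(u-c["cx"])/c["fx"]*d,(v-c["cy"])/c["fy"]*d,d],-1)
    T=np.linalg.inv(np.array(c["world_to_cam"])); W=P@T[:3,:3].T+T[:3,3]; W[d==0]=np.nan; return W
E
python3 - <<'E'
from h import *
for n in("scene","side"):
    im,d,c=snap(n); cv2.imwrite(f"pics/{n}0.png",im); np.savez(f"{n}0.npz",im=im,d=d,W=cloud(d,c))
    T=np.linalg.inv(np.array(c["world_to_cam"]));print(n,T[:3,3].round(3),T[:3,2].round(2),c["fx"])
print(robot.observe())
E
```

```text
scene [ 0.977 -0.598  1.106] [-0.29  0.54 -0.79] 521.5191783880772
side [ 0.553 -0.737  0.638] [ 0.08  0.85 -0.52] 462.2440117725685
{'time': 0.1, 'qpos': array([-1.36298739e+00,  3.42652697e-01,  1.52489967e+00,  1.20108618e-05,
        1.27535120e+00, -1.46011357e-01]), 'qvel': array([ 0.00030595, -0.00282619, -0.00301596,  0.00010136,  0.00093237,
       -0.0020041 ]), 'joint_efforts': array([ 9.64978717e-04, -4.32006598e+01, -2.44693154e+01,  7.18473201e-02,
        5.25663374e-02, -6.28072894e-05]), 'tool_pos': array([ 0.18185612, -0.49215678,  0.24012223]), 'tool_rot': array([-3.14029737e+00, -2.02091535e-04,  3.53816660e-01]), 'contact_force': array([ 0.29858775, -0.3166233 ,  0.12950332]), 'torque': array([-0.02816512,  0.00701291, -0.00363489]), 'grip_force': 0.0, 'opening': 0.09175832139147713}
```

View pics/scene0.png

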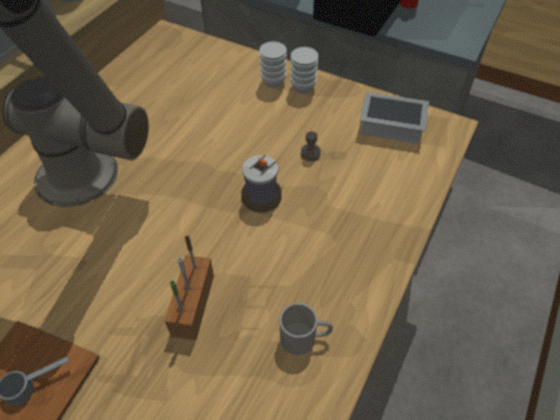

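View pics/side0.png

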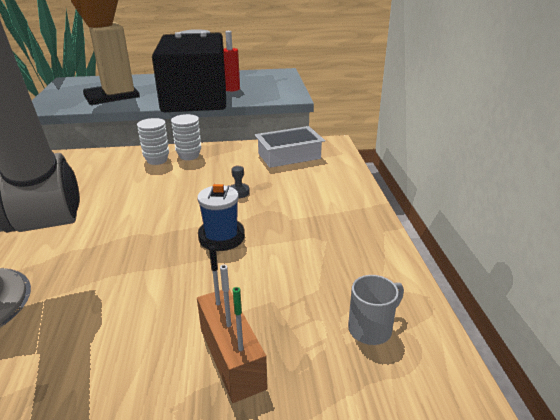

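The scene view shows the lid at about (261,168) with the orange tab at (263,161), and the straws with black (189,243), white (183,266) and green (174,288) tips. In the side view the green tip is at (237,300) and the lid at (217,197).

```bash
python3 - <<'E'
from h import *
for n in("scene","side"):
    z=np.load(f"{n}0.npz"); im,W=z["im"],z["W"]; hsv=cv2.cvtColor(im,cv2.COLOR_BGR2HSV).astype(int); H,S,V=hsv[...,0],hsv[...,1],hsv[...,2]
    Z=W[...,2]; X=W[...,0];Y=W[...,1]
    roi=np.zeros(Z.shape,bool); 
    if n=="scene": roi[130:340,160:300]=1
    else: roi[170:400,190:290]=1
    g=roi&(H>45)&(H<85)&(S>100)&(Z>.12)
    print(n,"green",g.sum(),np.nanmedian(W[g],0).round(4),np.nanmin(W[g],0).round(3),np.nanmax(W[g],0).round(3))
    lid=roi&(abs(Z-.118)<.004)&(S<70)&(V>100); 
    pts=W[lid][:,:2].astype(np.float32); m=np.median(pts,0); pts=pts[np.linalg.norm(pts-m,axis=1)<.06]
    (c,r)=cv2.minEnclosingCircle(pts); print("lid",lid.sum(),c,r,np.median(W[lid][:,2]))
    o=roi&(H<14)&(S>150)&(Z>.121)&(Z<.15)&(np.hypot(X-c[0],Y-c[1])<.06)
    print("tab",o.sum(),np.nanmedian(W[o],0).round(4)); ot=o&(Z>.134); print("top",ot.sum(),W[ot].mean(0).round(4))
    if ot.sum()>3: print(cv2.minAreaRect((W[ot][:,:2]*1000).astype(np.float32)))
    st=roi&(abs(Z-.08)<.004)&(np.hypot(X-c[0],Y-c[1])>.08); p=(W[st][:,:2]*1000).astype(np.float32); 
    print("stand",st.sum(),cv2.minAreaRect(p),p.min(0),p.max(0))
    for k,(a,b) in {"s":(.13,.205)}.items():
        q=roi&(Z>a)&(Z<b)&(np.hypot(X-c[0],Y-c[1])>.08)
        nn,l=cv2.connectedComponents(q.astype(np.uint8))
        for i in range(1,nn):
            w=W[l==i]
            if len(w)>5: print(len(w),np.median(w,0).round(3),w.min(0).round(3),w.max(0).round(3),np.median(im[l==i],0))
    x0,y0=(225,135) if n=="scene" else (185,170)
    cv2.imwrite(f"pics/{n}_crop.png",cv2.resize(im[y0:y0+75,x0:x0+75],(600,600),interpolation=cv2.INTER_CUBIC))
E
```

```text
scene green 20 [ 0.5443 -0.2425  0.1961] [ 0.539 -0.245  0.164] [ 0.546 -0.24   0.202]
lid 573 (0.5047488212585449, 0.17163211107254028) 0.04821421205997467 0.11835945267092896
tab 29 [0.5095 0.1793 0.136 ]
top 18 [0.5101 0.1794 0.1377]
((509.95458984375, 179.81939697265625), (5.606997966766357, 20.93019676208496), 72.60517883300781)
stand 1607 ((631.7017822265625, -149.9064483642578), (291.1761169433594, 172.60169982910156), 19.136030197143555) [ 469.22577 -277.0899 ] [796.99664 -98.28119]
102 [ 0.508 -0.138  0.177] [ 0.501 -0.142  0.131] [ 0.512 -0.129  0.204] [50.5 69.  79. ]
101 [ 0.526 -0.19   0.178] [ 0.517 -0.193  0.133] [ 0.529 -0.182  0.203] [75. 83. 93.]
108 [ 0.544 -0.241  0.178] [ 0.536 -0.246  0.131] [ 0.547 -0.234  0.203] [48.5 72.  71. ]
side green 169 [ 0.5411 -0.2444  0.1801] [ 0.505 -0.247  0.154] [ 0.546 -0.14   0.2  ]
lid 559 (0.506654679775238, 0.17146460711956024) 0.0471903420984745 0.11684801842743153
tab 74 [0.5066 0.1788 0.1325]
top 29 [0.5076 0.1804 0.1366]
((507.9664306640625, 181.44091796875), (9.711424827575684, 22.628446578979492), 76.68254852294922)
stand 2425 ((518.394775390625, 45.85699462890625), (105.6165542602539, 647.1676635742188), 1.2737008333206177) [ 469.2992 -277.6349] [577.9594  370.06723]
224 [ 0.506 -0.14   0.173] [ 0.5   -0.144  0.131] [ 0.511 -0.13   0.2  ] [31. 31. 32.]
241 [ 0.524 -0.192  0.172] [ 0.518 -0.195  0.131] [ 0.529 -0.183  0.201] [111. 108. 109.]
270 [ 0.541 -0.244  0.173] [ 0.536 -0.247  0.13 ] [ 0.547 -0.234  0.2  ] [52.  88.  41.5]
```

View pics/scene_crop.png

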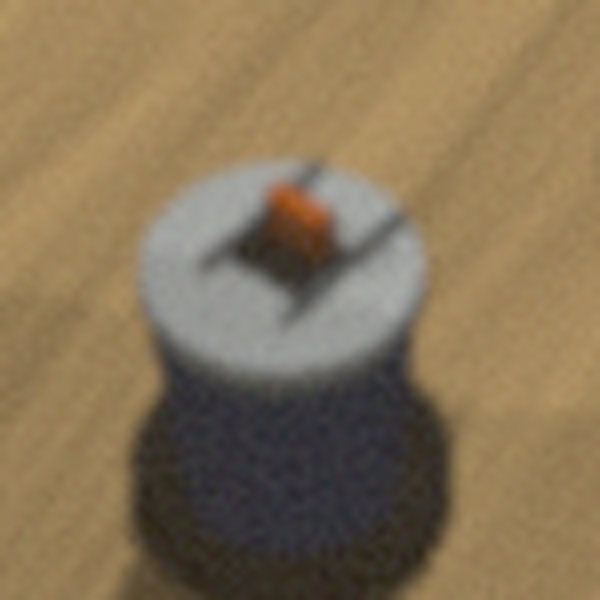

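Measured lid centre ≈ (0.5055, 0.1715) at height 0.118 and tab ≈ (0.5085, 0.180), sliding direction about 75° from x. The green straw is at about (0.5415, -0.242), and its neighbours are 55 mm apart, as they should be. I'll go above the tumbler and look with the wrist camera.

```bash
python3 -m handwheel '[24,29,6,-0.03,1,24,29,6,-0.03,1,24,29,6,-0.03,1,24,29,6,-0.03,1,24,29,6,-0.03,1,24,29,6,-0.03,1,24,29,6,-0.03,1,24,29,6,-0.03,1]' >/dev/null
python3 -m handwheel '[24,29,6,-0.03,1,24,29,6,-0.03,1,8,37,0,-0.03,1,8,37,0,-0.03,1,8,37,0,-0.03,1,8,37,0,-0.03,1,8,37,0,-0.03,1,8,37,0,-0.03,1]' >/dev/null
python3 -m handwheel '[8,37,0,-0.03,0.5,8,37,0,-0.03,0.5,8,37,0,-0.03,0.5,8,37,0,-0.04,0.5,0,0,0,0,0.5,0,0,0,0,0.5,0,0,0,0,0.5,0,0,0,0,0.5]'
python3 - <<'E'
from h import *
im,d,c=snap("wrist"); W=cloud(d,c); cv2.imwrite("pics/w1.png",im); np.savez("w1.npz",im=im,d=d,W=W)
T=np.linalg.inv(np.array(c["world_to_cam"]));print(T[:3,3].round(3),T[:3,2].round(2),c["fx"])
E
```

```text
time: 2.5
tool_pos: [0.5018, 0.1664, 0.3008]
tool_rot: [3.141, 0.0, -0.258]
contact_force: [-0.3, -0.3, -0.5]
opening: 0.0462
grip_force: 0.0
[0.577 0.146 0.444] [-0.28  0.07 -0.96] 370.89729598459814
```

View pics/w1.png

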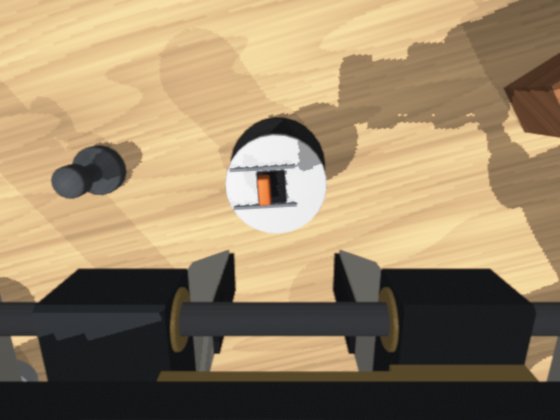

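The wrist view shows the lid at (276,184), the orange tab at (264,188) left of centre, and the rails almost parallel to the finger-closing line. Measuring these.

```bash
python3 - <<'E'
from h import *
z=np.load("w1.npz"); im,W=z["im"],z["W"]; hsv=cv2.cvtColor(im,cv2.COLOR_BGR2HSV).astype(int); H,S,V=hsv[...,0],hsv[...,1],hsv[...,2]
roi=np.zeros(H.shape,bool); roi[120:240,215:335]=1; Z=W[...,2]
lid=roi&(abs(Z-.118)<.006)&(V>60)
P=W[lid][:,:2].astype(np.float32); print("lid",cv2.minEnclosingCircle(P),np.median(W[lid],0)); 
hull=cv2.convexHull(P*1000); print(cv2.fitEllipse(hull))
o=roi&((H<14)|(H>175))&(S>150)&(Z>.13); print("tab",o.sum(),W[o].mean(0),np.ptp(W[o],axis=0),cv2.minAreaRect((W[o][:,:2]*1000).astype(np.float32)))
for lo,hi in((160,172),(200,212)):   # rails: grey dark pixels
    r=roi&(V<150)&(S<60)&(Z>.1195)&(Z<.126); r[:lo]=0; r[hi:]=0
    p=(W[r][:,:2]*1000).astype(np.float32); vx,vy,x,y=cv2.fitLine(p,cv2.DIST_HUBER,0,.01,.01).ravel(); print("rail",r.sum(),np.degrees(np.arctan2(vy,vx)),x,y,W[r][:,2].mean())
E
```

```text
lid ((0.5039133429527283, 0.17367225885391235), 0.04596314951777458) [0.50711275 0.17069019 0.11731041]
((504.1081848144531, 173.58189392089844), (90.98797607421875, 91.55191802978516), 172.89816284179688)
tab 300 [0.50689526 0.18264211 0.13728156] [0.02388239 0.01227838 0.00905914] ((506.2825622558594, 182.863525390625), (8.973475456237793, 23.3156681060791), 78.21836853027344)
rail 156 77.94137 522.063 173.15692 0.1211211327330918
rail 136 79.07941 489.58075 183.95988 0.12098361130503135
```

```bash
python3 -m handwheel '[4,16,-20,0.06,0.5,0,0,-35,0,0.5,0,0,-35,0,0.5,0,0,-35,0,0.5,0,0,-25,0,0.5,0,0,-11,0,0.5,0,0,0,0,0.5,0,0,0,0,0.5]' 12
python3 -m handwheel '[0,0,0,0,0,0,0,0,0,0,0,0,0,0,0,0,0,0,0,0,0,0,0,0,0,0,0,0,0,0,0,0,0,0,0,0,0,0,0,0]' 12
```

```text
time: 3.35
tool_pos: [0.5068, 0.1833, 0.1409]
tool_rot: [-3.141, -0.002, -0.197]
contact_force: [0.6, -0.4, -0.7]
opening: 0.0459
grip_force: 0.0
time: 4.15
tool_pos: [0.5059, 0.1835, 0.1399]
tool_rot: [3.142, -0.0, -0.196]
contact_force: [0.2, -1.0, 2.5]
opening: 0.0097
grip_force: 12.0
```

```bash
python3 -m handwheel '[0.6,3,0,0,0,0.6,3,0,0,0,0.6,3,0,0,0,0.6,3,0,0,0,0.6,3,0,0,0,0,0,0,0,0,0,0,0,0,0]'
python3 -m handwheel '[0.6,3,0,0,0,0.4,2,0,0,0,0,0,0,0,0,0,0,0,0,0]'
python3 -m handwheel '[0.4,2,0,0,0,0,0,0,0,0,0,0,0,0,0]'
python3 -m handwheel '[0.4,2,0,0,0,0,0,0,0,0,0,0,0,0,0]'
```

```text
time: 4.85
tool_pos: [0.5091, 0.1991, 0.1399]
tool_rot: [-3.141, -0.0, -0.196]
contact_force: [-0.9, 1.3, 4.1]
opening: 0.0097
grip_force: 12.0
time: 5.25
tool_pos: [0.5098, 0.2029, 0.1399]
tool_rot: [3.14, 0.0, -0.196]
contact_force: [-1.6, -2.8, 6.0]
opening: 0.0099
grip_force: 12.0
time: 5.55
tool_pos: [0.5098, 0.2031, 0.1398]
tool_rot: [3.137, 0.001, -0.196]
contact_force: [-3.4, -11.5, 9.1]
opening: 0.0102
grip_force: 12.0
time: 5.85
tool_pos: [0.5099, 0.2031, 0.1398]
tool_rot: [3.133, 0.002, -0.196]
contact_force: [-5.3, -19.1, 11.2]
opening: 0.0098
grip_force: 12.0
```

The end stop is reached. The tab is at (0.5098, 0.2031), so the hole should be at about (0.504, 0.1737), matching the lid fit. Next I release, rise and check.

```bash
python3 -m handwheel '[-0.6,-3,0,0,0,0,0,0,0,0,0,0,0,0,0.5,0,0,0,0,0.5,0,0,0,0,0.5,0,0,0,0,0.5,0,0,10,0,0.5,0,0,20,0,0.5]'
python3 -m handwheel '[0,0,40,0,0.5,0,0,40,0,0.5,-5,-25,30,0,0.5,0,0,10,0,0.5,0,0,0,0,0.5,0,0,0,0,0.5]'
python3 - <<'E'
from h import *
im,d,c=snap("wrist"); W=cloud(d,c); cv2.imwrite("pics/w2.png",cv2.resize(im[100:260,190:350],(560,560)))
hsv=cv2.cvtColor(im,cv2.COLOR_BGR2HSV).astype(int); H,S,V=hsv[...,0],hsv[...,1],hsv[...,2]
Z=W[...,2]; near=np.hypot(W[...,0]-.504,W[...,1]-.1736)<.012
hole=near&((Z<.112)|np.isnan(Z)|(V<110)); v,u=np.nonzero(hole); print(hole.sum())
k=np.zeros(H.shape,np.uint8); k[hole]=1
n,l,s,ce=cv2.connectedComponentsWithStats(k); print(s[1:],ce[1:])
T=np.linalg.inv(np.array(c["world_to_cam"]))
for q in ce[1:]:
    r=T[:3,:3]@np.array([(q[0]-c["cx"])/c["fx"],(q[1]-c["cy"])/c["fy"],1]); print((T[:3,3]+r*(.118-T[2,3])/r[2]).round(4))
o=((H<14)|(H>175))&(S>150)&(Z>.133)&(Z<.145)&(np.hypot(W[...,0]-.504,W[...,1]-.1736)<.06); print("tab",W[o].mean(0))
lid=(abs(Z-.118)<.005)&(np.hypot(W[...,0]-.504,W[...,1]-.1736)<.06); print(cv2.fitEllipse(cv2.convexHull((W[lid][:,:2]*1000).astype(np.float32))))
E
```

```text
time: 6.65
tool_pos: [0.5093, 0.2044, 0.1692]
tool_rot: [3.14, 0.003, -0.196]
contact_force: [0.2, -0.2, -0.0]
opening: 0.0454
grip_force: 0.0
time: 7.25
tool_pos: [0.5047, 0.1798, 0.2888]
tool_rot: [3.141, 0.001, -0.196]
contact_force: [0.4, 0.3, -0.5]
opening: 0.0462
grip_force: 0.0
34
[[278 185   1  10  10]
 [286 187  13   8  23]
 [284 189   1   1   1]] [[278.         189.5       ]
 [291.95652174 192.2173913 ]
 [284.         189.        ]]
[0.5052 0.1848 0.118 ]
[0.5004 0.1734 0.118 ]
[0.5046 0.1796 0.118 ]
tab [0.51066874 0.20217258 0.13734572]
((504.0345764160156, 173.6575164794922), (91.17213439941406, 91.4284439086914), 152.40052795410156)
```

View pics/w2.png

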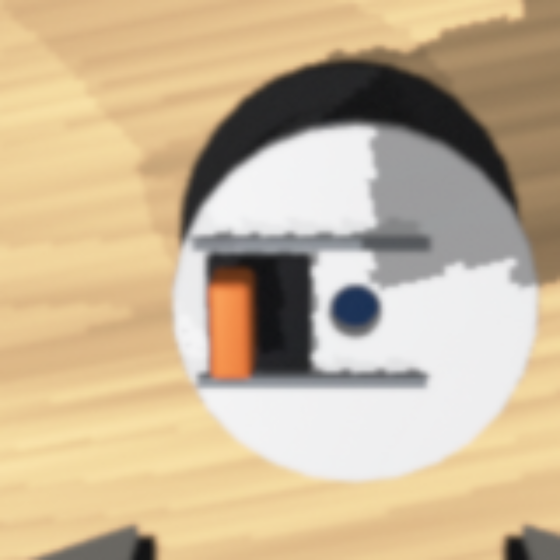

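The picture shows the shutter fully open, with the tab at the lid edge and the dark blue hole clear at full-image pixel (291.4,187.7). That gives a hole position of about (0.504, 0.1737). Now to the straw, with the fingers closing across the row.

```bash
python3 -m handwheel '[3,-35,4,-0.08,0.5,3,-35,4,-0.09,0.5,3,-35,4,-0.09,0.5,3,-35,4,-0.09,0.5,3,-35,4,-0.09,0.5,3,-35,4,-0.09,0.5,3,-35,4,-0.09,0.5,3,-35,4,-0.09,0.5]' >/dev/null
python3 -m handwheel '[3,-35,4,-0.08,0.5,3,-35,4,-0.09,0.5,3,-35,4,-0.08,0.5,3,-35,0,-0.08,0.5,0,0,0,0,0.5,0,0,0,0,0.5,0,0,0,0,0.5]'
python3 - <<'E'
from h import *
im,d,c=snap("wrist"); W=cloud(d,c); cv2.imwrite("pics/w3.png",im); Z=W[...,2]
hsv=cv2.cvtColor(im,cv2.COLOR_BGR2HSV).astype(int); H,S,V=hsv[...,0],hsv[...,1],hsv[...,2]
g=(H>40)&(H<90)&(S>90)&(Z>.15)&(Z<.21)&(abs(W[...,0]-.54)<.05); print(g.sum(),W[g].mean(0),W[g].max(0))
t=g&(Z>.197); v,u=np.nonzero(t); print("green top",t.sum(),W[t].mean(0),np.ptp(W[t],axis=0),u.mean(),v.mean())
q=(Z>.14)&(Z<.21)&(np.hypot(W[...,0]-.525,W[...,1]+.19)<.1)
n,l=cv2.connectedComponents(q.astype(np.uint8))
for i in range(1,n):
    m=l==i
    if m.sum()>20:
        e=m&(Z>np.nanmax(Z[m])-.003); print(m.sum(),W[e].mean(0).round(4),e.sum(),np.ptp(W[e],axis=0).round(3))
T=np.linalg.inv(np.array(c["world_to_cam"]));print(T[:3,3])
E
```

```text
time: 8.8
tool_pos: [0.5412, -0.2392, 0.3327]
tool_rot: [3.14, 0.002, -1.234]
contact_force: [-0.5, 1.0, 0.2]
opening: 0.0456
grip_force: 0.0
249 [ 0.54019048 -0.24226389  0.18926492] [ 0.54487023 -0.23479015  0.20141091]
green top 130 [ 0.53966344 -0.24032954  0.19923617] [0.01059765 0.01062882 0.00433601] 284.9153846153846 200.62307692307692
328 [ 0.5396 -0.24    0.1995] 139 [0.011 0.011 0.003]
410 [ 0.5221 -0.188   0.1994] 133 [0.011 0.011 0.003]
139 [ 0.5059 -0.1404  0.1692] 17 [0.007 0.002 0.003]
[ 0.56638868 -0.31384166  0.47586035]
```

View pics/w3.png

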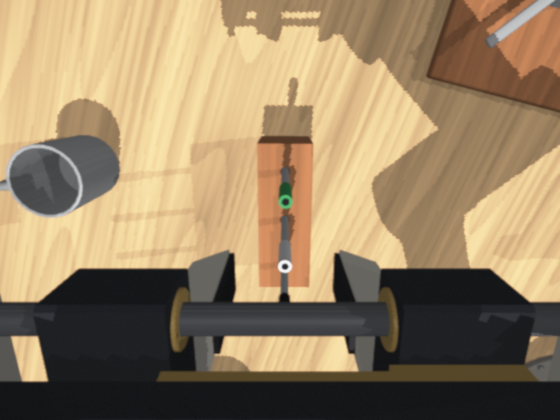

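The wrist view shows the green tip at (285,201), white at (285,267), both centred between the fingers. The green axis is at (0.5396, -0.240). Descending to grip.

```bash
python3 -m handwheel '[-1.6,-0.8,-30,0,0.5,0,0,-40,0,0.5,0,0,-40,0,0.5,0,0,-30,0,0.5,0,0,-20,0,0.5,0,0,0,0,0.5,0,0,0,0,0.5]' 20
python3 -m handwheel '[0,0,0,0,0,0,0,0,0,0,0,0,0,0,0,0,0,0,0,0,0,0,0,0,0,0,0,0,0,0,0,0,0,0,0,0,0,0,0,0]' 20
```

```text
time: 9.55
tool_pos: [0.54, -0.2406, 0.1745]
tool_rot: [-3.141, -0.0, -1.235]
contact_force: [0.7, -0.2, -0.1]
opening: 0.0458
grip_force: 0.0
time: 10.35
tool_pos: [0.5397, -0.2414, 0.174]
tool_rot: [-3.141, -0.0, -1.236]
contact_force: [0.4, 0.6, 2.1]
opening: 0.0107
grip_force: 20.0
```

```bash
python3 -m handwheel '[0,0,10,0,0,0,0,20,0,0,0,0,25,0,0,0,0,30,0,0,0,0,30,0,0,0,0,30,0,0,0,0,30,0,0,0,0,25,0,0]'
python3 -m handwheel '[0,0,20,0,0,0,0,5,0,0,-3,20,0,0.03,0,-3,35,0,0.03,0,-3,35,0,0.03,0,-3,35,0,0.03,0,-3,35,0,0.03,0,-3,35,0,0.03,0]' 
python3 -m handwheel '[-3,35,0,0.03,0,-3,35,0,0.03,0,-3,35,0,0.03,0,-3,35,0,0.03,0,-3,35,0,0.03,0,-3,35,0,0.02,0,-3,25,0,0,0,0,15,0,0,0]' 
python3 -m handwheel '[0,4,0,0,0,0,0,0,0,0,0,0,0,0,0,0,0,0,0,0]' 
python3 - <<'E'
from h import *
for n in("scene","side"):
    im,d,c=snap(n); W=cloud(d,c); np.savez(f"{n}1.npz",im=im,d=d,W=W); Z=W[...,2]
    q=(Z>.2)&(Z<.37)&(np.hypot(W[...,0]-.504,W[...,1]-.174)<.03)
    w=W[q]; print(n,len(w),w[:,2].min() if len(w) else 0)
    for a in np.arange(.21,.38,.02):
        s=w[(w[:,2]>=a)&(w[:,2]<a+.02)]
        if len(s): print(a.round(2),len(s),np.median(s,0).round(4))
im,d,c=snap("wrist");print(robot.observe()["tool_pos"])
cv2.imwrite("pics/w4.png",im); np.savez("w4.npz",im=im,d=d,W=cloud(d,c))
E
```

```text
time: 11.15
tool_pos: [0.5393, -0.2412, 0.3762]
tool_rot: [-3.141, -0.001, -1.236]
contact_force: [1.2, 0.0, -1.1]
opening: 0.0105
grip_force: 20.0
time: 11.95
tool_pos: [0.5208, -0.0449, 0.3979]
tool_rot: [3.14, 0.001, -1.055]
contact_force: [0.3, 0.5, -0.3]
opening: 0.0107
grip_force: 20.0
time: 12.75
tool_pos: [0.4997, 0.2055, 0.398]
tool_rot: [3.14, 0.001, -0.884]
contact_force: [1.3, -0.2, -0.5]
opening: 0.0104
grip_force: 20.0
time: 13.15
tool_pos: [0.5008, 0.2066, 0.3988]
tool_rot: [3.141, -0.0, -0.888]
contact_force: [0.2, -1.2, -0.4]
opening: 0.0105
grip_force: 20.0
scene 25 0.24107729159379243
0.23 3 [0.5004 0.2025 0.2466]
0.25 6 [0.5035 0.2034 0.2633]
0.27 6 [0.5039 0.2031 0.2776]
0.29 4 [0.5021 0.2032 0.2983]
0.31 3 [0.5027 0.2027 0.3208]
0.33 2 [0.502  0.2038 0.3422]
0.35 1 [0.5018 0.2035 0.366 ]
side 74 0.23634748486260954
0.23 6 [0.5018 0.2031 0.245 ]
0.25 14 [0.5017 0.2028 0.2599]
0.27 9 [0.5022 0.2027 0.2798]
0.29 14 [0.5022 0.2032 0.3023]
0.31 9 [0.5026 0.2026 0.3239]
0.33 9 [0.5026 0.2026 0.3363]
0.35 13 [0.5024 0.2019 0.358 ]
[0.50069641 0.20699561 0.39883315]
```

View pics/w4.png

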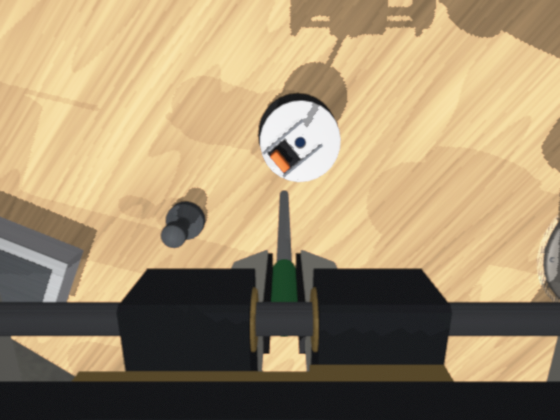

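I overshot y by about 33 mm, which is harmless at this height. The wrist view shows the straw held upright with its foot at (284,193) and the hole at (300,142), clear of the shutter. I'll compute the foot relative to the hole.

```bash
cat >> h.py <<'E'
def ray(c,u,v,z):
    T=np.linalg.inv(np.array(c["world_to_cam"])); r=T[:3,:3]@np.array([(u-c["cx"])/c["fx"],(v-c["cy"])/c["fy"],1]); return T[:3,3]+r*(z-T[2,3])/r[2]
def rel(im,d,c,fz):
    """hole centre and straw foot (axis at height fz), from one wrist picture"""
    W=cloud(d,c); Z=W[...,2]; hsv=cv2.cvtColor(im,cv2.COLOR_BGR2HSV).astype(int)
    near=np.hypot(W[...,0]-.504,W[...,1]-.1737)<.06
    b=(hsv[...,0]>95)&(hsv[...,0]<130)&(hsv[...,1]>110)&(hsv[...,2]<140); v,u=np.nonzero(b&(Z<.125))
    P=np.array([ray(c,a,e,.118) for a,e in zip(u,v)]); k=np.hypot(P[:,0]-.504,P[:,1]-.1737)<.009
    print("hole",k.sum(),P[k].mean(0),"range mm",np.ptp(P[k],axis=0)*1000)
    s=(Z>fz-.005)&(Z<fz+.10)&(np.arange(560)[None]>200)&(np.arange(560)[None]<370)&(np.arange(420)[:,None]<290)
    for a in (fz,fz+.01,fz+.03,fz+.06):
        m=s&(Z>a-.001)&(Z<a+.009)
        if m.sum(): print("straw",m.sum(),np.median(W[m],0).round(4),W[m].min(0).round(4))
    return s
E
python3 - <<'E'
from h import *
im,d,c=snap("wrist"); t=robot.observe()["tool_pos"]; print(t,robot.observe()["tool_rot"]); s=rel(im,d,c,t[2]-.164)
v,u=np.nonzero(s); print("top of straw pixel",v.min(),u[v<v.min()+3].mean())
for dv in (0,4,8): print(ray(c,u[v<v.min()+3].mean(),v.min()+dv,t[2]-.164))
T=np.linalg.inv(np.array(c["world_to_cam"])); print(T[:3,3],T[:3,0])
E
```

```text
[0.50065856 0.2071627  0.39884255] [-3.14153978e+00 -1.08510850e-04 -8.87078999e-01]
hole 55 [0.50414217 0.17309844 0.118     ] range mm [8.86847578 9.46361662 0.        ]
straw 23 [0.5022 0.2058 0.2398] [0.4963 0.2043 0.2352]
straw 32 [0.5014 0.2054 0.2495] [0.4966 0.2041 0.2442]
straw 33 [0.502  0.2052 0.2685] [0.4976 0.2041 0.2642]
straw 55 [0.5015 0.2053 0.2985] [0.4963 0.2038 0.2941]
top of straw pixel 190 283.2
[0.50149166 0.20587502 0.23484255]
[0.49927243 0.20861135 0.23484255]
[0.49703879 0.21136545 0.23484255]
[0.54938488 0.14590235 0.5421203 ] [-7.76356145e-01 -6.30294445e-01 -2.22490416e-04]
```

Three estimates put the straw axis near (0.4998, 0.208) and the hole at (0.504, 0.1735). Shifting over and lowering to just above the lid.

```bash
python3 -m handwheel '[2,-17,0,0,0,2,-17,0,0,0,0,0,-30,0,0,0,0,-30,0,0,0,0,-20,0,0,0,0,-10,0,0,0,0,0,0,0,0,0,0,0,0]' 
python3 -m handwheel '[0,0,0,0,0,0,0,0,0,0]' 
python3 - <<'E'
from h import *
im,d,c=snap("wrist"); t=robot.observe()["tool_pos"]; print(t); s=rel(im,d,c,t[2]-.164)
v,u=np.nonzero(s); print("top of straw pixel",v.min(),u[v<v.min()+3].mean())
for dv in (0,8): print(ray(c,u[v<v.min()+3].mean(),v.min()+dv,t[2]-.164))
a=cv2.resize(im[90:250,200:360],(560,560))
im2,d2,c2=snap("side"); im3,_,c3=snap("scene")
def px(c,p):
    q=np.array(c["world_to_cam"])@np.r_[p,1]; return int(q[0]/q[2]*c["fx"]+c["cx"]),int(q[1]/q[2]*c["fy"]+c["cy"])
u,v=px(c2,[.504,.174,.13]); b=cv2.resize(im2[v-25:v+25,u-20:u+1+19],(240,280 ),interpolation=cv2.INTER_CUBIC)
u,v=px(c3,[.504,.174,.13]); e=cv2.resize(im3[v-25:v+25,u-20:u+20],(240,280),interpolation=cv2.INTER_CUBIC)
cv2.imwrite("pics/w5.png",np.hstack([a,np.vstack([b,e])]))
E
```

```text
time: 14.15
tool_pos: [0.505, 0.1737, 0.3098]
tool_rot: [-3.14, -0.001, -0.886]
contact_force: [-0.1, 0.0, -0.2]
opening: 0.0106
grip_force: 20.0
time: 14.35
tool_pos: [0.5049, 0.1738, 0.3098]
tool_rot: [-3.14, -0.001, -0.886]
contact_force: [0.0, 0.2, -0.7]
opening: 0.0103
grip_force: 20.0
[0.50480903 0.1737918  0.30956771]
hole 79 [0.50439116 0.172379   0.118     ] range mm [8.96835809e+00 8.64447446e+00 1.11022302e-13]
straw 22 [0.5062 0.1724 0.1507] [0.501  0.171  0.1468]
straw 30 [0.5063 0.1721 0.1594] [0.5013 0.1712 0.1546]
straw 34 [0.506  0.1719 0.1794] [0.5019 0.1711 0.1748]
straw 49 [0.506  0.1722 0.2097] [0.5006 0.1708 0.2049]
top of straw pixel 190 283.2
[0.50597493 0.1728041  0.14556771]
[0.5015131  0.17829194 0.14556771]
```

View pics/w5.png

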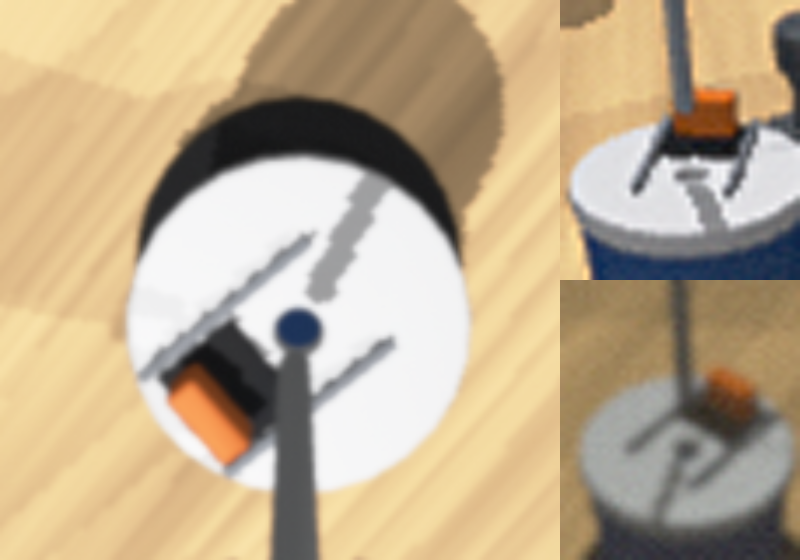

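The picture shows the foot just in front of the hole. The side insets show the shadow and hole lined up with it, and the shutter is still open. The straw axis is about 1.2 mm too far in +y, so I'll correct that and lower carefully through the lid.

```bash
python3 -m handwheel '[0,-1.2,-10,0,0,0,0,-10,0,0,0,0,-4,0,0,0,0,0,0,0,0,0,0,0,0]' 
python3 -m handwheel '[0,0,-4,0,0,0,0,-3,0,0,0,0,0,0,0]'
python3 -m handwheel '[0,0,-3,0,0,0,0,-3,0,0,0,0,0,0,0,0,0,0,0,0]'
```

```text
time: 15.0
tool_pos: [0.5046, 0.1725, 0.2846]
tool_rot: [3.141, 0.0, -0.886]
contact_force: [-0.3, 0.9, 0.5]
opening: 0.0106
grip_force: 20.0
time: 15.3
tool_pos: [0.5043, 0.1725, 0.2773]
tool_rot: [3.141, 0.0, -0.886]
contact_force: [0.4, 0.2, -1.7]
opening: 0.0104
grip_force: 20.0
time: 15.7
tool_pos: [0.5045, 0.1725, 0.2717]
tool_rot: [3.141, 0.0, -0.886]
contact_force: [0.2, -0.1, 0.0]
opening: 0.0108
grip_force: 20.0
```

No force with the foot 10 mm below the lid's top, so it's in the hole. Lowering on.

```bash
python3 -m handwheel '[0,0,-8,0,0,0,0,-12,0,0,0,0,-12,0,0,0,0,-12,0,0,0,0,-12,0,0,0,0,0,0,0]' 
python3 -m handwheel '[0,0,-12,0,0,0,0,-10,0,0,0,0,-10,0,0,0,0,-5,0,0,0,0,0,0,0,0,0,0,0,0]'
python3 -m handwheel '[0,0,-1.5,0,0,0,0,0,0,0,0,0,0,0,0]'
```

```text
time: 16.3
tool_pos: [0.5035, 0.1723, 0.2135]
tool_rot: [3.138, 0.002, -0.886]
contact_force: [0.3, -0.1, -0.9]
opening: 0.0106
grip_force: 20.0
time: 16.9
tool_pos: [0.5047, 0.1725, 0.1789]
tool_rot: [-3.141, -0.0, -0.886]
contact_force: [0.2, -0.2, 0.1]
opening: 0.0103
grip_force: 20.0
time: 17.2
tool_pos: [0.5046, 0.1725, 0.1775]
tool_rot: [-3.141, -0.0, -0.886]
contact_force: [0.3, 0.4, -1.3]
opening: 0.0106
grip_force: 20.0
```

```bash
python3 -m handwheel '[0,0,-1.5,0,0,0,0,0,0,0,0,0,0,0,0]'
python3 -m handwheel '[0,0,-1,0,0,0,0,0,0,0,0,0,0,0,0]'
python3 -m handwheel '[0,0,-0.7,0,0,0,0,0,0,0,0,0,0,0,0]'
```

```text
time: 17.5
tool_pos: [0.5045, 0.1725, 0.1757]
tool_rot: [3.141, 0.0, -0.886]
contact_force: [-0.4, 0.7, 0.3]
opening: 0.0105
grip_force: 20.0
time: 17.8
tool_pos: [0.5047, 0.1725, 0.1749]
tool_rot: [-3.141, -0.0, -0.886]
contact_force: [0.5, 0.1, 2.1]
opening: 0.0106
grip_force: 20.0
time: 18.1
tool_pos: [0.5049, 0.1726, 0.1748]
tool_rot: [-3.14, -0.001, -0.886]
contact_force: [-0.3, -0.3, 6.4]
opening: 0.0103
grip_force: 20.0
```

The straw touches the floor at the expected height. Release, rise straight up and check.

```bash
python3 -m handwheel '[0,0,0.7,0,0,0,0,0,0,0.2,0,0,0,0,0.4,0,0,0,0,0.5,0,0,0,0,0.5,0,0,0,0,0.5,0,0,0,0,0.5]'
python3 -m handwheel '[0,0,15,0,0.5,0,0,30,0,0.5,0,0,40,0,0.5,0,0,40,0,0.5,0,0,20,0,0.5,0,0,0,0,0.5,0,0,0,0,0.5,0,0,0,0,0.5]'
python3 - <<'E'
from h import *
t=[]
for n,(y,x) in {"side":(150,160),"scene":(110,180)}.items():
    im,d,c=snap(n); W=cloud(d,c); Z=W[...,2]
    q=(Z>.145)&(Z<.21)&(np.hypot(W[...,0]-.504,W[...,1]-.174)<.03); w=W[q]; print(n,len(w),w[:,2].max(),np.median(w[w[:,2]<.165],0),np.median(w[w[:,2]>.18],0))
    hsv=cv2.cvtColor(im,cv2.COLOR_BGR2HSV); o=(hsv[...,0]<14)&(hsv[...,1]>150)&(Z>.13)&(Z<.145)&(np.hypot(W[...,0]-.504,W[...,1]-.174)<.06); print("tab",W[o].mean(0))
    t.append(im)
im,d,c=snap("wrist")
cv2.imwrite("pics/end.png",cv2.resize(np.hstack([np.vstack([t[0],t[1]]),np.vstack([im,im*0])]),(800,600)))
E
```

```text
time: 18.8
tool_pos: [0.5045, 0.1725, 0.1747]
tool_rot: [3.141, 0.0, -0.886]
contact_force: [0.3, -0.1, 0.0]
opening: 0.0455
grip_force: 0.0
time: 19.6
tool_pos: [0.5039, 0.1724, 0.318]
tool_rot: [3.139, 0.002, -0.886]
contact_force: [0.2, -0.4, 1.3]
opening: 0.046
grip_force: 0.0
side 111 0.20130089450661992 [0.50584979 0.17021613 0.15689822] [0.50525389 0.17010716 0.19144099]
tab [0.51600725 0.19837384 0.13512616]
scene 75 0.20450543129064092 [0.50621825 0.17146167 0.15600307] [0.5062733  0.17083357 0.19448521]
tab [0.51218817 0.20014015 0.13678683]
```

View pics/end.png

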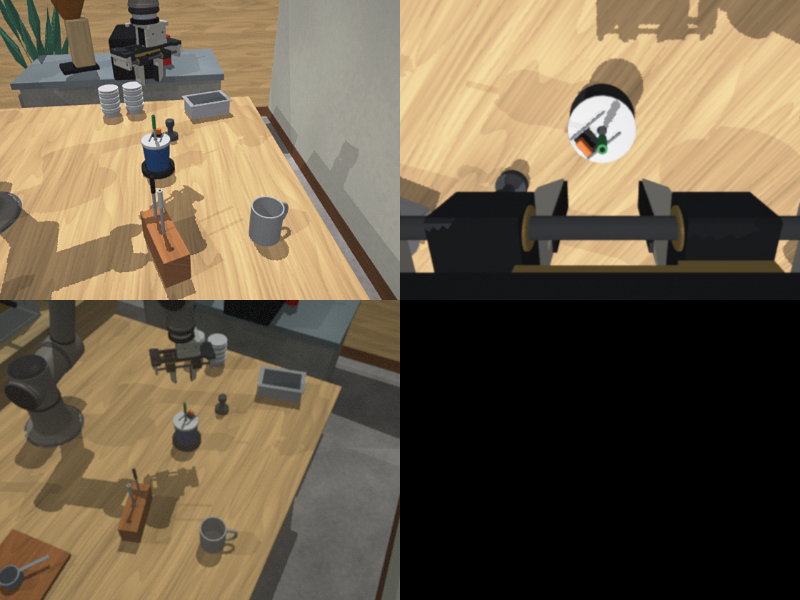

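The straw stands upright in the lid with its top at about 0.201 m, so its foot is at 0.011 m. The shutter is still open, the other objects haven't moved, and the gripper is clear.

```bash
python3 -c "
from cell import robot
print(robot.hand_in())"
```

```text
the job is handed in; nothing more can be done
None
```

The job is handed in: the shutter is at its open end stop, the green straw stands on the tumbler's floor through the lid's hole, and the other straws, the pitcher and the tamper look unmoved in the last pictures.

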